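Stow the chuck key and start the pen lathe

ROBOT

A 6-joint arm with a two-finger parallel gripper is mounted at the origin on the work surface. World frame = base frame: x ahead of the robot, y to its left, z up, the work surface at z = 0. Lengths are in m, angles in rad, forces in N, time in s.
With the tool pointing down it reaches from about 0.4 to 0.825 m from the base axis. Payload 7 kg.
Tool frame: the origin (TCP) lies midway between the tips of the shut fingers; the grasp point (between the pads) lies 19 mm behind it (bot.grip_depth is the distance from the TCP to the grasp point, in m); y points along the fingers, x is the direction in which the jaws open and shut, and the axes are right-handed (so a half turn about y gives the same grasp; the last joint's range is limited). The gripper opens to 88 mm and grips with 3 to 60 N. Pads are 19 mm wide; open, the fingers measure 130 mm over their backs; the gripper's body (78 mm by 193 mm) begins 47 mm behind the grasp point.
Start: joints at [-0.995, 0.359, 0.012, 0, -1.224, -0.288], TCP at [0.192, -0.647, 0.227] pointing down, gripper open.
Joint ranges: [-3.07, 3.07], [-1.43, 2.12], [-1.02, 1.25], [-3.03, 1.67], [-3.05, -0], [-3.03, 3.03]. Speed limits (rad/s): [2.39, 2.39, 3.01, 3.14, 3.14, 3.14].

INTERFACE

Orientations are given as a unit quaternion [w, x, y, z].
In Python, from workcell import bot gives the robot as it stands.
- The arm moves only by the shell command python3 -m inch 'ROWS' [OPENING]. ROWS is JSON, a list of rows, each a list of 2 entries, a list of its own where there are three numbers: the shift along the tool's x, y, z in mm, then the turn about the tool's y in rad. A call has 1 to 12 rows; each row shifts and turns the commanded pose from where the row before left it, along the tool's axes as they then stand; what a row does not reach is not made up. A row lasts 1/8 s, in which the tool goes at most 62.5 mm and 10.7 degrees, less where a joint would pass 70% of its speed; a pose out of reach is approached as far as the arm can. A call is refused whole if a number of a shift passes 62.5 or a number of a turn 0.188, either way. A call with a gripper value outside its range is refused whole. OPENING is the opening, from 0 (shut) to 1 (fully open), set as the call begins (- or left out, the last holds). The fingers move at their own pace and stop on an object; the grip force is fixed at half the most. Time passes only in rows, so rows that do not move let the fingers close. It gives the time, the measured TCP pose, the force and the opening at its end, in the units of the state.
- bot.get_state(): the state, without advancing time (a new reading comes with each control period).
- bot.camera(name): name is "scene" or "side" or "wrist"; returns (picture, depth): 400x640x3 uint8, red, green, blue; 400x640 float32, m along the optical axis (not along the pixel's ray), 0 where there is no reading.
- bot.camera_info(name): a dict with "K" (3x3 intrinsics, pixels), "pose" (4x4, takes a point from camera to world coordinates). Camera axes: x right, y up, looking along -z (the intrinsics and any distortion apply to the point x, -y, -z); pixel columns grow to the right and rows downward; lengths in m; the calibration is good to about 2 mm. A picture is of the moment at which its call begins: read the wrist's pose just before it. camera_info takes no time and is no camera call; for the wrist camera it gives the pose at the moment of the call.
- bot.sign_off(): hands the job in, once; it reports no verdict.
The state is a dict: "t": time; "joint_pos": joint angles; "joint_velocities": joint speeds; "joint_torque": joint torques, N m; "ee_pos": TCP position; "tool_rot": TCP orientation; "ft_force": force on the tool from outside, world axes, zero at the start; "ft_torque": the same for the moment, N m; "gripper_width": finger opening in m.
Only numpy, scipy, OpenCV 4.12 (cv2) and the standard library are available. Lean on these libraries where they do the work, as an engineer would, in place of code of your own. Each camera call takes 0.05 s, during which the arm holds its last target.

TASK

Get the little pen-turning lathe running: pull the T-handled chuck key up out of the chuck, stand it fully home in the square socket of its aluminium holder block and let go of it. Only then flip the switch's yellow guard cover up and over until it stays open by itself, and press the green start button under it all the way in and let it spring back, keeping off the red stop button. Leave the cover open, and do not disturb the micrometer, the scribe or the shellac stick on the counter.

Things in the scene. Friction and masses are not known exactly. Their poses are not given: they have to be found in the camera images.
- lathe: Grey-green bench lathe, fixed. Origin on the counter below the chuck's key socket; x away from the operator, y along the spindle to the headstock (left), z up. Chuck y -32..32 mm, top 182 mm, does not turn. Headstock x -55..55, y 45..185, top 198 mm. Control box y 192..312, its top sloping 20 degrees down to the operator. Carriage, tailstock: y -195..-405, up to 170 mm high
- chuck_socket (a point): Centre of the mouth of the 13 mm square key socket in the top of the chuck, 182 mm above the counter; 22 mm deep
- key: Loose steel chuck key, 84 mm tall, 0.2 kg, upright in the chuck at first. Origin at its tip, z up the shank. From the tip: 11 mm square (sides along x, y) to 20 mm, first 3 mm reduced to 8 mm; collar 24 mm across to 26 mm; shank 16 mm across to 62 mm; hub block to 84 mm, 26 mm along x, 16 mm along y; round crossbar 10 mm thick, 103 mm long, along x at 73 mm
- key_hub (a point): Centre of the key's hub block, 73 mm above its tip, on its axis; grip the hub's two flat sides (16 mm apart, facing along key y) from above. Axes as the key
- holder: Key holder fixed to the counter in front of the lathe: aluminium block 60 x 60 x 50 mm high on a flange 60 x 94 x 8 mm (longer along y). Origin at the centre of its underside, z up
- holder_socket (a point): Centre of the mouth of the holder's square socket, in the block's top, 50 mm above the counter. 13.4 mm square, sides along the holder's x and y, 2 mm chamfer, 24 mm deep: the key enters at any of four quarter turns, aligned within 10 degrees. Home: the key's collar sits on the block, its tip 20 mm below the mouth
- cover (a joint): Angle of the yellow guard cover (rad): 0 shut, 2.27 fully open against its stop. A plain light hinge (cover 75 g): it falls shut if left below about 1.65 rad, and once carried past about 1.9 rad (just beyond upright) it falls open by itself to the stop and stays there
- cover_hinge (a point): Middle of the cover's hinge line, 10 mm above the control box's sloping panel. Panel axes: y along the hinge line (as the lathe's y), z straight out of the panel (leaning 20 degrees to the operator), x up the slope. The panel ends 94 mm down the slope from the hinge and 60 mm to each side
- cover_lip (a point): Centre of the yellow cover's lift lip: solid end block 46 mm wide (y), 28 mm long, 14 mm thick, overhanging the box's front edge in free space. It lies 108 mm along -x and 7 mm along z from the hinge in axes that turn with the cover (the panel's when shut). The cover is a hood 46 mm wide, 122 mm long, top 24 mm above the panel, with a red mushroom cap 14 mm high near the hinge
- start (a joint): Travel of the green start button (m): 0 out, 0.006 fully in; spring, about 1.5 N to start and 5 N fully in; springs back
- start_top (a point): Centre of the top of the green start button (28 mm across), the one under the cover farther from the hinge (72 mm down the slope), top 16 mm above the panel; z out of the panel, it is pressed along -z
- stop (a joint): Travel of the red stop button (m): 0 out, 0.006 in; 28 mm across, same height, 30 mm down the slope from the hinge, so 42 mm from the green one
- micrometer: Steel outside micrometer lying on the counter to the right, about 145 mm long, 15 mm thick, loose; origin on the counter at the bow's mouth, barrel along its +x, bow to its +y
- scribe: Steel scribe lying on the counter between holder and control box, 150 mm long, 11 mm thick, loose; origin under its middle, point to its +x
- shellac: Amber shellac stick 120 x 14 x 11 mm lying on the counter in front of the control box, loose; origin under its middle
There are look-alikes about, which are no part of the job. Leave any brown or purple look-alike of the key alone.

How it is judged:
On the way, in this order (a step that is already met when the one before it is completed fails the run):
1. the key stands fully home in the holder's socket, let go (z of key in the frame of holder_socket below -0.017 m and horizontal distance between key and holder_socket below 0.005 m and angle between key's own z axis and vertical below 0.1 rad and contact force between the fingers and key below 0.1 N), for 0.2 s.
2. the guard cover stays open by itself, nothing holding it (value of joint cover above 2.1 rad and contact force between the fingers and cover below 0.1 N), for 0.2 s.
3. the green start button is pressed in (value of joint start above 0.0048 m), for 0.1 s.
At the end, for the whole second after the job is handed in: Key at rest in the holder: tip over 17 mm below the socket's mouth, within 5 mm of its centre, within 0.1 rad of upright. Cover open past 2.1 rad, staying. Start button sprung back (under 1.5 mm) after a press of over 4.8 mm for 0.1 s (z of key in the frame of holder_socket below -0.017 m and horizontal distance between key and holder_socket below 0.005 m and angle between key's own z axis and vertical below 0.1 rad and linear speed of key below 0.02 m/s and value of joint cover above 2.1 rad and value of joint start below 0.0015 m); the robot touches nothing.
It fails at once if the start button is pressed (over 3 mm) while the key is not home in the holder (value of joint start above 0.003 m and not (z of key in the frame of holder_socket below -0.015 m)).
It fails at once if the red stop button is pressed (over 3 mm) (value of joint stop above 0.003 m).
It fails at once if the micrometer is moved by more than 15 mm (distance of micrometer from where it was at the start of the episode above 0.015 m).
It fails at once if the scribe is moved by more than 15 mm (distance of scribe from where it was at the start of the episode above 0.015 m).
It fails at once if the shellac stick is moved by more than 15 mm (distance of shellac from where it was at the start of the episode above 0.015 m).
It also fails if it takes over 67 s, if anything falls off the work surface, if the arm or the gripper's body presses on something with over 40 N, if the wrist force passes 120 N, or if a joint passes its speed limit or range.

## Working session

There is one attempt and no reset: what is moved stays moved. The work goes in short steps, Python scripts to look and compute and a shell command to move; the robot and the scene stay as the last step left them, time stands still between calls to the robot, and variables do not carry over. Pictures are saved under pics/ and viewed, and the job is handed in when it is done.

```bash
ls; mkdir -p pics; python3 - <<'E'
from workcell import bot
import cv2,numpy as np
print(bot.get_state())
for n in ("scene","side","wrist"):
    i=bot.camera_info(n); print(n,np.round(i["K"],1).tolist(),np.round(i["pose"],3).tolist(),[k for k in i])
    im,d=bot.camera(n); np.savez(f"pics/{n}0.npz",im=im,d=d,K=i["K"],P=i["pose"])
    cv2.imwrite(f"pics/{n}0.png",im[:,:,::-1])
E
```

```text
pics
{'t': 0.0, 'joint_pos': array([-9.94883909e-01,  3.59414401e-01,  1.10772649e-02, -3.52025491e-04,
       -1.22409925e+00, -2.88134721e-01]), 'joint_velocities': array([-0.00046869,  0.00208883, -0.00047989, -0.00025362,  0.00085517,
        0.00059848]), 'joint_torque': array([-3.29181212e-04, -5.82721174e+01,  2.93075484e+01,  6.99774876e+00,
        7.04835678e-03, -1.70997755e-04]), 'ee_pos': array([ 0.19144283, -0.64678102,  0.22561256]), 'tool_rot': array([-0.42367383,  0.42266679,  0.56681424, -0.56619333]), 'ft_force': array([ 0.00259647, -0.14698572,  0.22428457]), 'ft_torque': array([-0.02194374,  0.00091866, -0.01861108]), 'gripper_width': 0.08786672662367039}
scene [[438.2, 0.0, 322.6], [0.0, 438.2, 195.6], [0.0, 0.0, 1.0]] [[-0.106, -0.803, 0.586, 1.23], [0.994, -0.084, 0.064, -0.051], [-0.002, 0.59, 0.807, 0.992], [0.0, 0.0, 0.0, 1.0]] ['K', 'pose']
side [[484.5, 0.0, 318.1], [0.0, 484.5, 200.5], [0.0, 0.0, 1.0]] [[-0.844, 0.303, -0.443, 0.021], [-0.536, -0.513, 0.67, 0.824], [-0.024, 0.803, 0.595, 0.971], [0.0, 0.0, 0.0, 1.0]] ['K', 'pose']
wrist [[354.6, 0.0, 323.7], [0.0, 354.6, 197.7], [0.0, 0.0, 1.0]] [[-0.285, -0.917, -0.28, 0.116], [0.958, -0.273, -0.084, -0.671], [0.0, -0.292, 0.956, 0.382], [0.0, 0.0, 0.0, 1.0]] ['K', 'pose']
```

View pics/scene0.png

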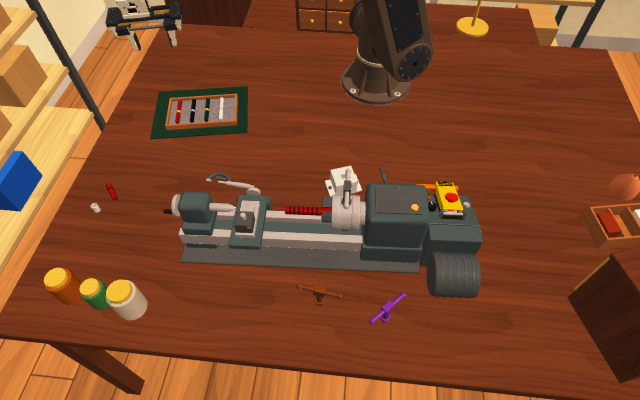

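View pics/side0.png

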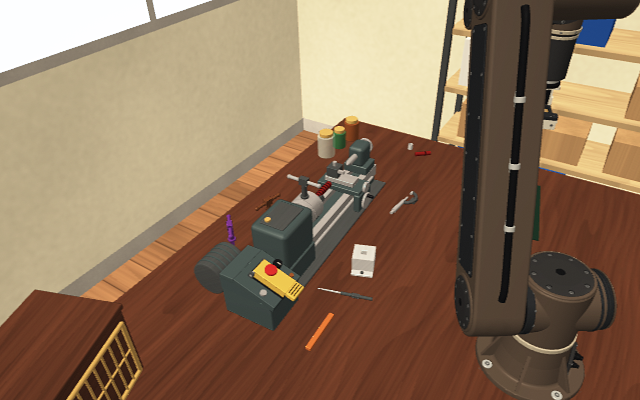

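View pics/wrist0.png

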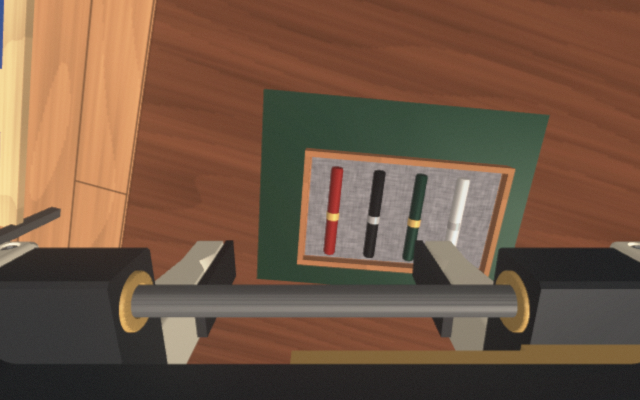

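Both fixed views show the lathe: key in the chuck at about (345,190) in scene and (305,185) in side, the white holder at (345,178) and (363,260), and the yellow cover at (450,200) and (278,280). I'll zoom in and measure next.

```bash
cat > h.py <<'E'
import numpy as np,cv2
from workcell import bot
from scipy.spatial.transform import Rotation as R
def load(f): 
    z=np.load(f); return z["im"],z["d"],z["K"],z["P"]
def cloud(d,K,P):
    v,u=np.mgrid[:d.shape[0],:d.shape[1]]
    x=(u-K[0,2])/K[0,0]*d; y=(v-K[1,2])/K[1,1]*d
    p=np.stack([x,-y,-d,np.ones_like(d)],-1)@P.T
    return p[...,:3]
def ray(u,v,K,P):
    r=P[:3,:3]@np.array([(u-K[0,2])/K[0,0],-(v-K[1,2])/K[1,1],-1]); return P[:3,3],r
def plane(u,v,z,K,P):
    o,r=ray(u,v,K,P); return o+r*(z-o[2])/r[2]
def proj(p,K,P):
    q=np.linalg.inv(P)@np.append(p,1); return K[0,0]*q[0]/-q[2]+K[0,2],-K[1,1]*q[1]/-q[2]+K[1,2]
def snap(n,tag):
    i=bot.camera_info(n); im,d=bot.camera(n); np.savez(f"pics/{n}{tag}.npz",im=im,d=d,K=i["K"],P=i["pose"])
    cv2.imwrite(f"pics/{n}{tag}.png",im[:,:,::-1]); return im,d,i["K"],i["pose"]
E
python3 - <<'E'
from h import *
for n,(x0,y0,x1,y1) in dict(scene=(310,140,490,260),side=(220,160,400,340)).items():
    im,d,K,P=load(f"pics/{n}0.npz")
    cv2.imwrite(f"pics/{n}0z.png",cv2.resize(im[y0:y1,x0:x1,::-1],None,fx=4 if n=="scene" else 3.3,fy=4 if n=="scene" else 3.3,interpolation=cv2.INTER_CUBIC))
    W=cloud(d,K,P)
    hsv=cv2.cvtColor(im,cv2.COLOR_RGB2HSV)
    t=W[...,2][(d>0)&(abs(W[...,2])<0.02)]; print(n,"table z med",np.median(t))
    m=(hsv[...,0]>20)&(hsv[...,0]<32)&(hsv[...,1]>180)&(hsv[...,2]>150); m[:y0]=0;m[y1:]=0;m[:,:x0]=0;m[:,x1:]=0
    q=W[m]; print("yellow",m.sum(),q.min(0),q.max(0),np.median(q,0))
im,d,K,P=load("pics/side0.npz");W=cloud(d,K,P)
for u,v in [(363,248),(355,246),(375,249),(365,262),(290,178),(303,183),(325,189),(271,270),(290,293),(262,292),(285,215),(303,180)]:
    print(u,v,im[v,u],np.round(W[v,u],3))
im,d,K,P=load("pics/scene0.npz");W=cloud(d,K,P)
print("scene")
for u,v in [(345,172),(335,180),(355,180),(348,185),(347,172),(395,195),(452,198),(445,185),(455,212)]:
    print(u,v,im[v,u],np.round(W[v,u],3))
s=bot.get_state();print(R.from_quat(s["tool_rot"],scalar_first=True).as_matrix().round(3))
E
```

```text
scene table z med -0.00037427326864086785
yellow 370 [0.51437623 0.08451485 0.10046304] [0.67188423 0.22300463 0.20454693] [0.59000408 0.18081282 0.13472018]
side table z med 3.432194766850305e-05
yellow 2 [0.50402804 0.17542423 0.10540254] [0.50679271 0.20030255 0.10933075] [0.50541037 0.18786339 0.10736665]
363 248 [233 226 209] [ 0.477 -0.086  0.052]
355 246 [238 233 217] [ 0.501 -0.084  0.05 ]
375 249 [199 183 165] [ 0.446 -0.1    0.052]
365 262 [184 173 158] [ 0.451 -0.051  0.039]
290 178 [119 109  98] [ 0.694 -0.058  0.231]
303 183 [63 63 57] [ 0.647 -0.052  0.234]
325 189 [105  20  18] [ 0.65  -0.166  0.144]
271 270 [222  47  43] [0.581 0.191 0.148]
290 293 [236 191  76] [0.52  0.202 0.112]
262 292 [195 183 168] [0.576 0.237 0.117]
285 215 [86 84 78] [0.636 0.051 0.199]
303 180 [61 59 54] [ 0.646 -0.052  0.244]
scene
345 172 [191 166 151] [ 0.46  -0.072  0.051]
335 180 [237 219 199] [ 0.489 -0.098  0.05 ]
355 180 [242 228 208] [ 0.479 -0.043  0.044]
348 185 [87 79 71] [ 0.653 -0.059  0.245]
347 172 [192 165 149] [ 0.612 -0.064  0.238]
395 195 [94 82 76] [0.634 0.048 0.197]
452 198 [237  18   8] [0.595 0.187 0.152]
445 185 [46 30 10] [0.525 0.184 0.112]
455 212 [195 170 153] [0.624 0.196 0.138]
[[-0.284 -0.001 -0.959]
 [ 0.959  0.001 -0.284]
 [ 0.001 -1.     0.   ]]
```

View pics/scene0z.png

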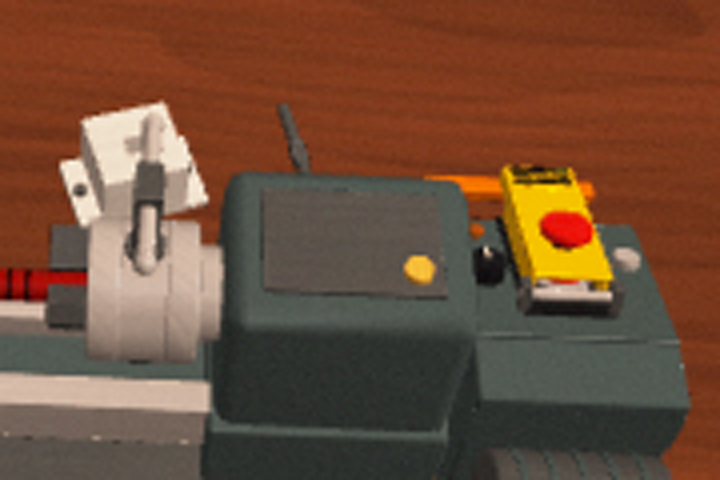

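View pics/side0z.png

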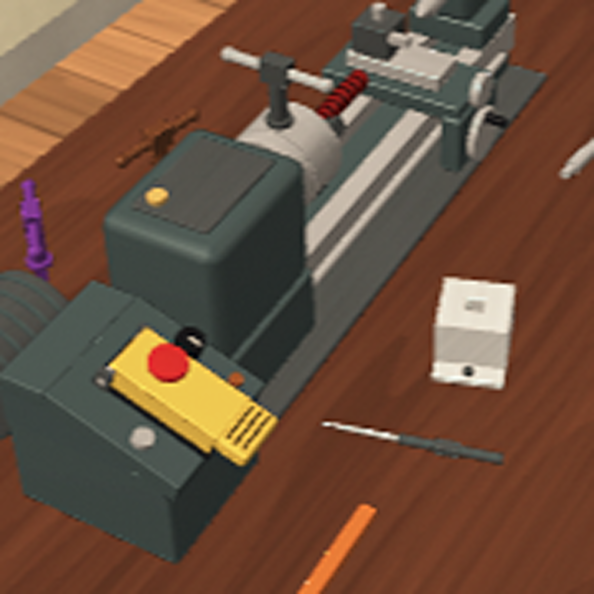

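```bash
python3 -m inch '[[[0,-60,0],0],[[0,-60,0],0],[[40,0,-46],0],[[40,0,-46],0],[[40,0,-46],0],[[40,0,-46],0],[[40,0,-46],0],[[40,0,-46],0],[[40,0,-46],0],[[40,0,-46],0],[[40,0,-46],0.12],[[0,0,0],0.12]]' 1; python3 -m inch '[[[0,0,0],0],[[0,0,0],0]]'; python3 - <<'E'
from h import *
snap("wrist",1)
s=bot.get_state();print(s["t"],s["ee_pos"],R.from_quat(s["tool_rot"],scalar_first=True).as_matrix().round(3).tolist(),s["ft_force"])
E
```

```text
t: 1.65
ee_pos: [0.488, -0.1812, 0.3459]
tool_rot: [0.488, -0.487, -0.512, 0.512]
ft_force: [0.1, -0.9, 0.2]
gripper_width: 0.0876
t: 1.9
ee_pos: [0.486, -0.1849, 0.3465]
tool_rot: [0.487, -0.487, -0.512, 0.512]
ft_force: [0.8, -0.3, 0.1]
gripper_width: 0.0875
1.95 [ 0.48597955 -0.18512477  0.34659807] [[-0.049, 0.0, -0.999], [0.999, 0.0, -0.049], [0.0, -1.0, -0.0]] [-1.09017991 -0.05835841 -0.50226891]
```

View pics/wrist1.png

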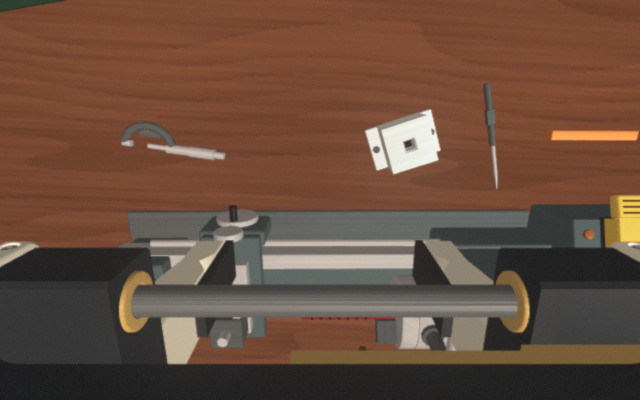

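Wrist view: holder with its square socket at (410,144), turned by about 15°; micrometer at (175,145), scribe at (491,135), shellac at (594,135), and the corner of the cover at (625,220).

```bash
python3 - <<'E'
from h import *
im,d,K,P=load("pics/wrist1.npz");W=cloud(d,K,P)
m=((abs(W[...,2]-0.05)<0.004)).astype(np.uint8); m[:100]=0;m[185:]=0;m[:,:360]=0;m[:,450:]=0
cs,_=cv2.findContours(m,cv2.RETR_EXTERNAL,cv2.CHAIN_APPROX_NONE)
c=max(cs,key=cv2.contourArea)[:,0]
pts=np.array([plane(u,v,0.05,K,P)[:2] for u,v in c],np.float32)
r=cv2.minAreaRect(pts*1000);print("block top",r, m.sum())
pt=W[m>0];print(np.median(pt[:,2]))
g=cv2.cvtColor(im,cv2.COLOR_RGB2GRAY)
dk=((g<110)).astype(np.uint8);dk[:130]=0;dk[158:]=0;dk[:,:395]=0;dk[:,425:]=0
cs,_=cv2.findContours(dk,cv2.RETR_EXTERNAL,cv2.CHAIN_APPROX_NONE)
for c in cs:
    if cv2.contourArea(c)<5: continue
    M=cv2.moments(c);u,v=M["m10"]/M["m00"],M["m01"]/M["m00"];print("dark",cv2.contourArea(c),u,v,plane(u,v,0.05,K,P))
cv2.imwrite("pics/w1z.png",cv2.resize(im[95:190,355:645,::-1],None,fx=2.75,fy=2.75,interpolation=cv2.INTER_CUBIC))
cv2.imwrite("pics/w1h.png",cv2.resize(im[105:180,360:450,::-1],None,fx=8,fy=8,interpolation=cv2.INTER_CUBIC))
# key from fixed cams
for n in ("scene","side"):
    im,d,K,P=load(f"pics/{n}0.npz");W=cloud(d,K,P)
    k=(abs(W[...,0]-.65)<.07)&(abs(W[...,1]+.055)<.045)&(W[...,2]>.222)&(W[...,2]<.25)
    q=W[k];print(n,k.sum());
    r=cv2.minAreaRect((q[:,:2]*1000).astype(np.float32));print(r)
    c=q[:,:2].mean(0);u,s,vt=np.linalg.svd(q[:,:2]-c);print(c,vt[0],np.degrees(np.arctan2(vt[0,1],vt[0,0])))
    h=k&(W[...,2]>.2415);print("hub top",h.sum(),W[h].mean(0) if h.any() else 0, W[h].min(0),W[h].max(0))
E
```

```text
block top ((468.92193603515625, -78.27284240722656), (60.25479507446289, 60.04634094238281), 21.156566619873047) 2096
0.04822803848788684
dark 31.5 407.7248677248677 143.38624338624336 [ 0.46762554 -0.08040406  0.05      ]
scene 231
((654.5582885742188, -61.56105422973633), (103.92559814453125, 15.634151458740234), 4.294033050537109)
[ 0.65982935 -0.0610729 ] [0.99959014 0.02862774] 1.640472684690798
hub top 82 [ 0.65536583 -0.06141     0.24508707] [ 0.60883297 -0.06870677  0.2415224 ] [ 0.70472862 -0.05360864  0.24904338]
side 197
((648.7605590820312, -60.553253173828125), (21.337278366088867, 99.9380874633789), 87.42337036132812)
[ 0.64745087 -0.05756807] [-0.99941553 -0.03418489] -178.04096833150308
hub top 45 [ 0.65109719 -0.05980446  0.24483602] [ 0.63660736 -0.07097675  0.24181104] [ 0.69473981 -0.05038872  0.24774728]
```

View pics/w1h.png

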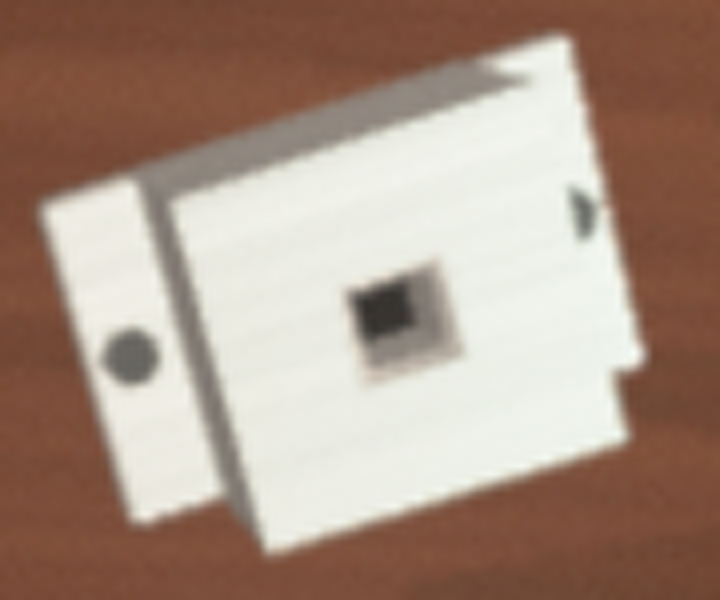

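```bash
python3 - <<'E'
from h import *
im,d,K,P=load("pics/wrist1.npz")
z=lambda x,y:plane((x+.5)/8-.5+360,(y+.5)/8-.5+105,0.05,K,P)
c=[z(*p) for p in [(348,290),(438,260),(465,355),(365,385)]]
print("socket",np.mean(c,0),[np.linalg.norm(c[i]-c[i-1]).round(4) for i in range(4)])
def ang(a,b): v=z(*b)-z(*a); return np.degrees(np.arctan2(v[1],v[0])),np.linalg.norm(v)
print(ang((268,555),(628,438)),ang((170,200),(268,555)),ang((348,290),(365,385)))
b=[z(170,200),z(268,555),z(628,438)];print("block ctr from diag",(b[0]+b[2])/2)
E
```

```text
socket [ 0.46940282 -0.07719194  0.05      ] [np.float64(0.0157), np.float64(0.0147), np.float64(0.0161), np.float64(0.0164)]
(np.float64(111.71933410553046), np.float64(0.060255780352987766)) (np.float64(21.02958846677705), np.float64(0.060345455999751586)) (np.float64(16.706533568164424), np.float64(0.015668976347443207))
block ctr from diag [ 0.46905406 -0.07758693  0.05      ]
```

```bash
python3 -m inch '[[[29,0,-43],0],[[29,0,-43],0],[[29,0,-43],0],[[29,0,-43],0],[[0,0,0],0],[[0,0,0],0],[[0,0,0],0]]'; python3 - <<'E'
from h import *
snap("wrist",2);snap("side",2);im,d,K,P=snap("scene",2)
s=bot.get_state();print(s["t"],s["ee_pos"],R.from_quat(s["tool_rot"],scalar_first=True).as_matrix().round(3).tolist())
a=cv2.imread("pics/side2.png")[100:260,220:400];b=cv2.imread("pics/scene2.png")[90:250,260:440]
cv2.imwrite("pics/c2.png",np.hstack([cv2.resize(a,None,fx=2.2,fy=2.2),cv2.resize(b,None,fx=2.2,fy=2.2)]))
E
```

```text
t: 2.82
ee_pos: [0.652, -0.0615, 0.3473]
tool_rot: [-0.488, 0.488, 0.512, -0.511]
ft_force: [0.3, -0.1, -0.2]
gripper_width: 0.0878
2.975 [ 0.65208618 -0.06124628  0.34739767] [[-0.047, 0.001, -0.999], [0.999, 0.0, -0.047], [0.0, -1.0, -0.001]]
```

View pics/wrist2.png

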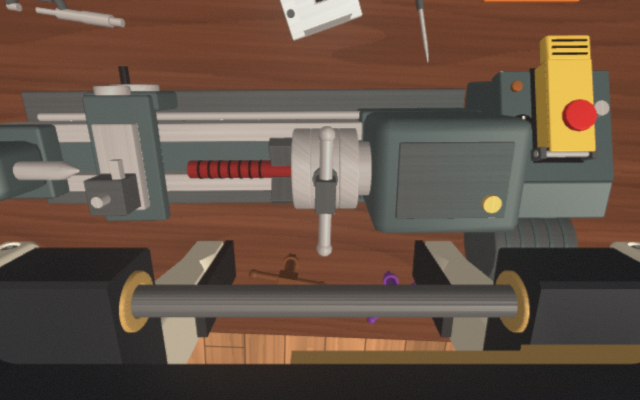

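View pics/c2.png

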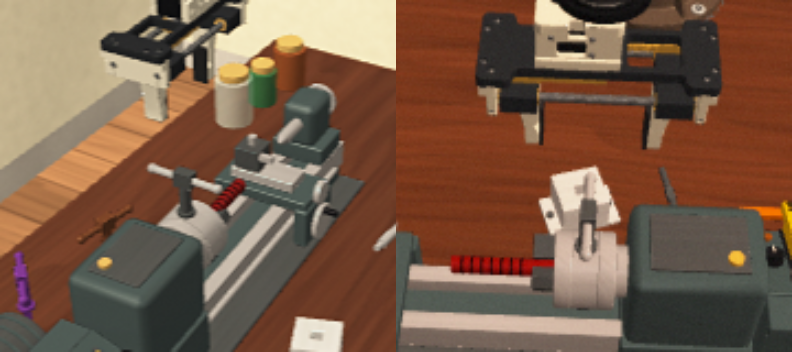

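The wrist view now shows the crossbar from (327,133) to (324,252), the hub at (325,195), and the whole yellow cover, lip at (567,47) and hinge at (563,155). I'll measure the key and cover from this one.

```bash
python3 - <<'E'
from h import *
im,d,K,P=load("pics/wrist2.npz");W=cloud(d,K,P)
k=((W[...,2]>.222)&(W[...,2]<.26)).astype(np.uint8);k[265:]=0;k[:,:300]=0;k[:,350:]=0
cs,_=cv2.findContours(k,cv2.RETR_EXTERNAL,cv2.CHAIN_APPROX_NONE);c=max(cs,key=cv2.contourArea)
r=cv2.minAreaRect(c);print(r,k.sum())
pts=np.array([plane(u,v,.235,K,P)[:2]*1000 for u,v in c[:,0]],np.float32);r=cv2.minAreaRect(pts);print("bar@235",r)
hb=(k>0)&(W[...,2]>.2425);print(hb.sum(),W[hb].mean(0),np.median(W[hb],0))
c2=cv2.minAreaRect(np.argwhere(hb)[:,::-1].astype(np.float32));print(c2,plane(*c2[0],.246,K,P))
o=im[175:225,300:350,::-1];cv2.imwrite("pics/w2k.png",cv2.resize(im[120:260,280:370,::-1],None,fx=4,fy=4,interpolation=cv2.INTER_CUBIC))
cv2.imwrite("pics/w2c.png",cv2.resize(im[20:220,460:640,::-1],None,fx=3,fy=3,interpolation=cv2.INTER_CUBIC))
hsv=cv2.cvtColor(im,cv2.COLOR_RGB2HSV)
y=(hsv[...,0]>20)&(hsv[...,0]<33)&(hsv[...,1]>130)&(hsv[...,2]>100);y[:,:520]=0;y[200:]=0
q=W[y];print("yellow",y.sum(),q.min(0),q.max(0))
for v in (42,50,60,70,80,90,100,110,130,140,150):
    row=np.where(y[v])[0]; print(v,row.min(),row.max(),W[v,row[2]].round(4),W[v,row[-3]].round(4))
E
```

```text
((325.0, 190.5), (129.0, 20.0), 90.0) 1982
bar@235 ((652.2562255859375, -62.08221435546875), (106.01693725585938, 15.940486907958984), 2.3772172927856445)
676 [ 0.6518437  -0.06229574  0.24438318] [ 0.65178657 -0.06233339  0.2444172 ]
((325.0, 197.0), (32.0, 20.0), 90.0) [ 0.65132136 -0.06222015  0.246     ]
yellow 4458 [ 0.50758095 -0.06667456  0.0945588 ] [0.62111156 0.22895565 0.5037554 ]
42 541 588 [0.5152 0.1587 0.1026] [0.5136 0.2007 0.1066]
50 541 589 [0.5231 0.16   0.1053] [0.5217 0.2009 0.1109]
60 543 590 [0.5334 0.1601 0.1127] [0.5315 0.202  0.1145]
70 535 590 [0.5424 0.161  0.0985] [0.5413 0.2024 0.1176]
80 535 591 [0.5528 0.1612 0.1059] [0.551  0.2041 0.1204]
90 537 592 [0.5629 0.1626 0.1094] [0.5608 0.2053 0.1238]
100 537 592 [0.5731 0.1624 0.1118] [0.5705 0.2052 0.1276]
110 537 561 [0.5832 0.1631 0.1164] [0.5818 0.1734 0.1316]
130 539 594 [0.6028 0.1634 0.1289] [0.5996 0.2076 0.1381]
140 538 594 [0.6128 0.1643 0.1313] [0.6094 0.2083 0.1407]
150 551 593 [0.621  0.1689 0.144 ] [0.619  0.2067 0.145 ]
```

View pics/w2c.png

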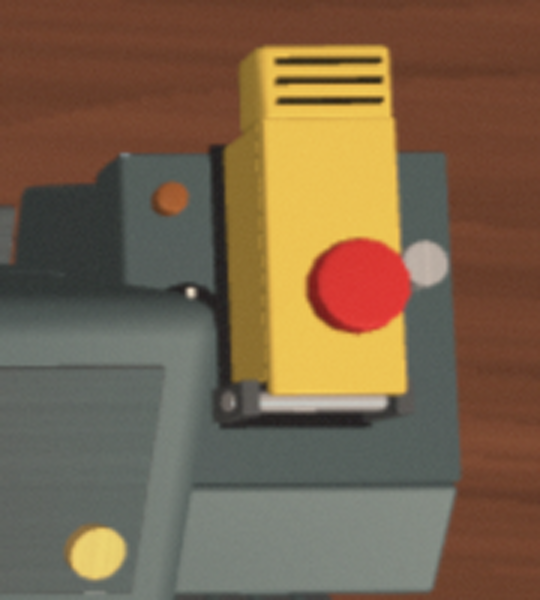

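View pics/w2k.png

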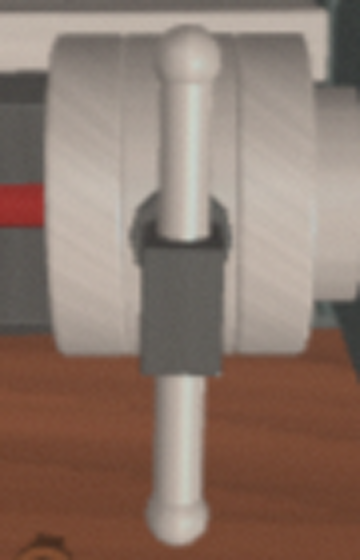

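```bash
python3 -m inch '[[[-1,44,0],0],[[0,44,0],0],[[0,43,0],0],[[0,0,0],0],[[0,0,0],0]]'; python3 -m inch '[[[0,0,0],0],[[0,0,0],0],[[0,0,0],0],[[0,0,0],0],[[0,0,0],0],[[0,0,0],0]]' 0
```

```text
t: 3.6
ee_pos: [0.6536, -0.0618, 0.2179]
tool_rot: [-0.487, 0.489, 0.512, -0.511]
ft_force: [-0.3, 0.7, 1.5]
gripper_width: 0.0878
t: 4.35
ee_pos: [0.6526, -0.0614, 0.2155]
tool_rot: [0.488, -0.488, -0.512, 0.512]
ft_force: [0.6, -1.2, 0.2]
gripper_width: 0.033
```

```bash
python3 -m inch '[[[0,0,0],0],[[0,0,0],0],[[0,0,0],0],[[0,0,0],0]]'; python3 -m inch '[[[0,0,0],0],[[0,-10,0],0],[[0,-20,0],0],[[0,-30,0],0],[[0,-30,0],0],[[0,-10,0],0],[[0,0,0],0],[[0,0,0],0]]';  python3 - <<'E'
from h import *
snap("wrist",3);snap("side",3);im,d,K,P=snap("scene",3)
s=bot.get_state();print(s["t"],s["ee_pos"],R.from_quat(s["tool_rot"],scalar_first=True).as_matrix().round(3).tolist())
a=cv2.imread("pics/side3.png")[100:260,220:400];b=cv2.imread("pics/scene3.png")[90:250,260:440]
cv2.imwrite("pics/c3.png",np.hstack([cv2.resize(a,None,fx=2.2,fy=2.2),cv2.resize(b,None,fx=2.2,fy=2.2)]))
E
```

```text
t: 4.85
ee_pos: [0.6527, -0.0614, 0.2155]
tool_rot: [0.488, -0.488, -0.512, 0.512]
ft_force: [0.4, 0.5, -0.5]
gripper_width: 0.016
t: 5.85
ee_pos: [0.6521, -0.0613, 0.314]
tool_rot: [0.489, -0.487, -0.511, 0.512]
ft_force: [-0.2, 0.5, -2.1]
gripper_width: 0.0158
6.0 [ 0.65229404 -0.06143757  0.3143189 ] [[-0.048, -0.002, -0.999], [0.999, -0.0, -0.048], [-0.0, -1.0, 0.002]]
```

View pics/c3.png

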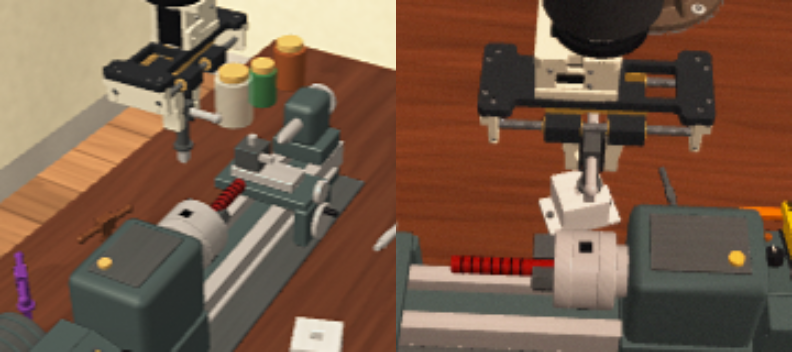

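View pics/wrist3.png

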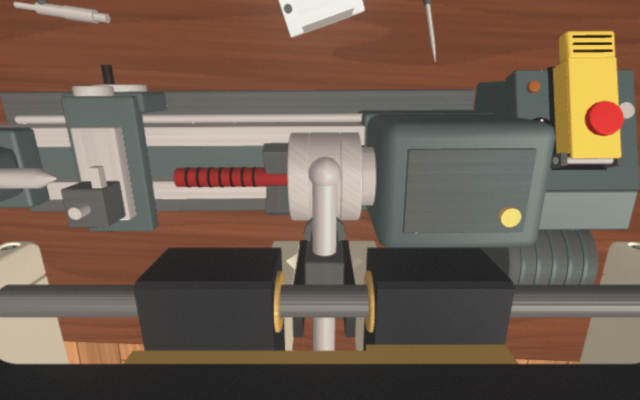

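```bash
python3 -m inch '[[[-2,0,30],0],[[-2,0,46],0],[[-2,0,46],0],[[-2,0,40],0],[[0,0,22],0],[[0,0,0],-0.108],[[0,0,0],-0.108],[[0,0,0],-0.108],[[0,0,0],0],[[0,0,0],0]]'; python3 -m inch '[[[0,40,0],0],[[0,50,0],0],[[0,50,0],0],[[0,30,0],0],[[0,0,0],0],[[0,0,0],0],[[0,0,0],0]]'; python3 - <<'E'
from h import *
snap("wrist",4);snap("side",4);im,d,K,P=snap("scene",4)
s=bot.get_state();M=R.from_quat(s["tool_rot"],scalar_first=True).as_matrix();print(s["t"],s["ee_pos"],M.round(3).tolist(),"yaw",np.degrees(np.arctan2(-M[0,0],M[1,0])))
a=cv2.imread("pics/side4.png")[190:300,300:430];b=cv2.imread("pics/scene4.png")[110:220,280:410]
cv2.imwrite("pics/c4.png",np.hstack([cv2.resize(a,None,fx=3,fy=3),cv2.resize(b,None,fx=3,fy=3)]))
E
```

```text
t: 7.25
ee_pos: [0.4692, -0.0782, 0.3154]
tool_rot: [0.4, -0.4, -0.583, 0.583]
ft_force: [-0.4, -0.4, -2.2]
gripper_width: 0.0157
t: 8.12
ee_pos: [0.4704, -0.078, 0.1471]
tool_rot: [-0.398, 0.4, 0.584, -0.583]
ft_force: [0.0, -0.3, -1.7]
gripper_width: 0.0158
8.275 [ 0.46976632 -0.07812638  0.14652445] [[-0.363, 0.002, -0.932], [0.932, 0.0, -0.363], [-0.0, -1.0, -0.002]] yaw 21.292238620950783
```

View pics/c4.png

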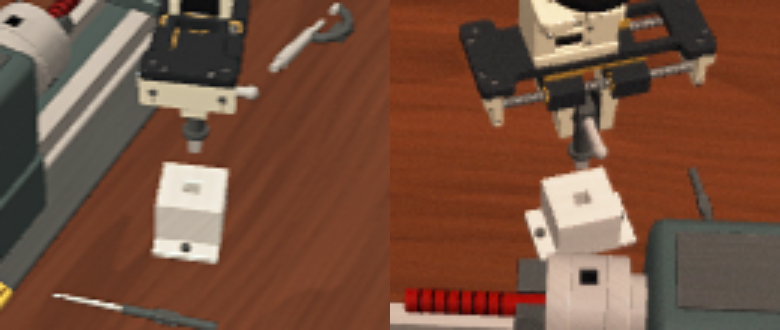

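View pics/wrist4.png

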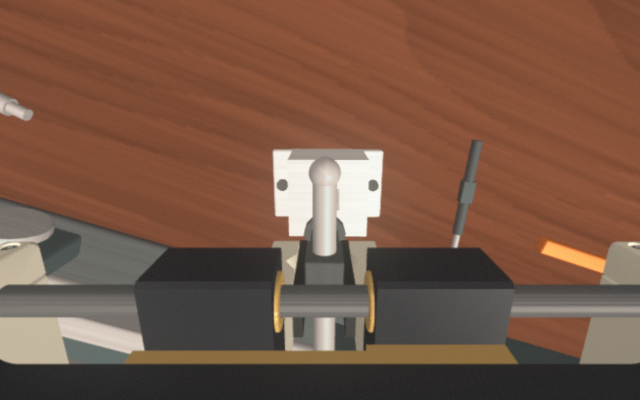

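```bash
python3 - <<'E'
from h import *
im,d,K,P=load("pics/wrist4.npz")
T=bot.get_state()["ee_pos"];M=R.from_quat(bot.get_state()["tool_rot"],scalar_first=True).as_matrix()
print("cam in tool",(M.T@(P[:3,3]-T)).round(4))
W=cloud(d,K,P)
for v in (170,190,205,222,230): print(v,"".join(f"{W[v,u,2]*1000:.0f} " for u in range(268,390,3)))
m=(abs(W[...,2]-.05)<.005).astype(np.uint8);m[:,:270]=0;m[:,390:]=0;m[242:]=0
for v in range(155,240,8):
    r=np.where(m[v])[0]
    if len(r): 
        a,b=[M.T@(plane(u,v,.05,K,P)-T) for u in (r.min()-.5,r.max()+.5)]; print(v,r.min(),r.max(),"tool x edges mm",a[0]*1e3,b[0]*1e3,"mid",(a[0]+b[0])*500,"z",a[2]*1e3)
cv2.imwrite("pics/w4z.png",cv2.resize(im[140:250,260:400,::-1],None,fx=5,fy=5,interpolation=cv2.INTER_CUBIC))
for n in ("side","scene"):
    im,d,K,P=load(f"pics/{n}4.npz")
    tip=T+np.array([0,0,-.054]);print(n,"tip px",proj(tip,K,P),"socket px",proj([.469,-.0778,.05],K,P))
    u0,v0=(335,200) if n=="side" else (325,135)
    cv2.imwrite(f"pics/{n}4z.png",cv2.resize(im[v0:v0+80,u0:u0+60,::-1],None,fx=7,fy=7,interpolation=cv2.INTER_CUBIC))
E
```

```text
cam in tool [-0.0014 -0.1571  0.0791]
170 -2 -1 6 6 5 5 8 49 48 48 48 49 48 49 167 168 170 170 171 172 171 170 170 168 166 50 48 50 48 49 48 48 49 49 7 6 6 6 -0 -2 -1 
190 -1 -2 5 7 9 10 7 49 48 49 50 50 48 49 49 167 170 170 170 170 169 169 167 47 49 49 48 48 48 48 49 47 48 48 12 11 7 6 -1 -1 -2 
205 -1 -2 5 6 7 7 6 49 47 48 48 49 48 48 47 168 169 170 169 169 169 170 168 46 48 49 48 49 48 49 46 48 47 7 8 7 6 6 -1 -2 -2 
222 -1 -2 -0 0 -2 -0 -1 49 47 49 50 49 48 115 119 167 169 169 170 170 170 170 168 118 116 48 50 49 48 48 49 49 49 -2 -1 -1 -0 -1 -2 -2 -2 
230 -1 -2 -2 -2 -2 -2 -1 48 47 47 48 49 116 118 118 167 169 170 170 170 169 170 169 119 119 119 48 48 49 304 49 48 48 -2 -2 -1 -2 -2 -2 -2 -2 
163 287 368 tool x edges mm -28.828841645860614 30.71257840433675 mid 0.9418683792380682 z 27.64146877904561
171 287 368 tool x edges mm -29.002302682815085 30.944087312248485 mid 0.9708923147166999 z 21.698373110342747
179 287 367 tool x edges mm -29.178140101417902 30.443048211946397 mid 0.6324540552642474 z 15.673858214996502
187 288 367 tool x edges mm -28.614921320517603 30.675892344247
[... 304 characters left out ...]
640056841 30.63765633118605 mid 0.7442749653088203 z -9.27092841896864
219 289 366 tool x edges mm -28.569706145473223 30.87848446712986 mid 1.154389160828318 z -15.726796716624548
227 289 365 tool x edges mm -28.749987718412992 30.355505695014184 mid 0.8027589883005948 z -22.276796251482807
235 289 365 tool x edges mm -28.93286347240939 30.597770019215933 mid 0.8324532734032709 z -28.921047708138865
side tip px (np.float64(364.2622351929303), np.float64(239.5087508284675)) socket px (np.float64(363.9501674082647), np.float64(251.18291510453983))
scene tip px (np.float64(343.1959059896632), np.float64(164.976104948631)) socket px (np.float64(342.780689851422), np.float64(174.73741749797344))
```

View pics/w4z.png

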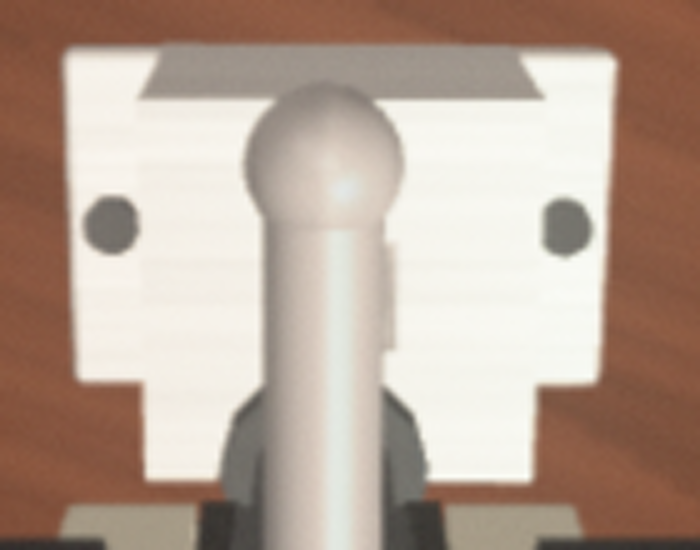

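View pics/side4z.png

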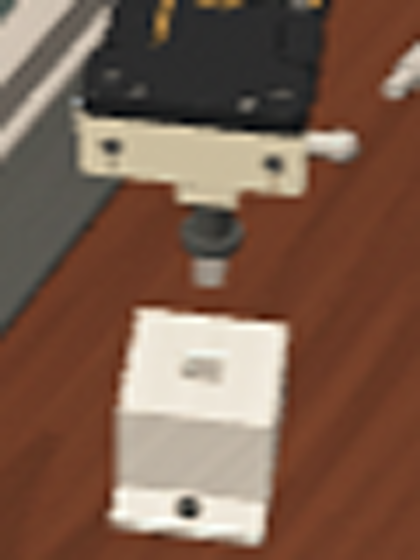

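View pics/scene4z.png

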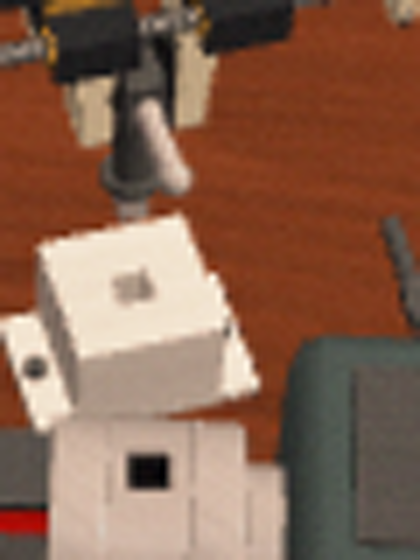

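```bash
python3 -m inch '[[[1.8,15,0],0],[[0,20,0],0],[[0,4,0],0],[[0,0,0],0]]';python3 -m inch '[[[0,4,0],0],[[0,4,0],0],[[0,0,0],0]]';python3 -m inch '[[[0,4,0],0],[[0,4,0],0],[[0,0,0],0]]'
```

```text
t: 8.78
ee_pos: [0.4688, -0.0766, 0.107]
tool_rot: [0.399, -0.399, -0.584, 0.584]
ft_force: [0.1, -0.0, -2.6]
gripper_width: 0.0158
t: 9.15
ee_pos: [0.4688, -0.0765, 0.0985]
tool_rot: [-0.399, 0.399, 0.584, -0.584]
ft_force: [1.2, 0.2, -1.6]
gripper_width: 0.0155
t: 9.52
ee_pos: [0.4687, -0.0765, 0.0903]
tool_rot: [0.399, -0.399, -0.584, 0.584]
ft_force: [1.6, -0.0, -2.0]
gripper_width: 0.016
```

```bash
python3 -m inch '[[[0,3,0],0],[[0,2,0],0],[[0,0,0],0]]';python3 -m inch '[[[0,1,0],0],[[0,1,0],0],[[0,0,0],0]]'
```

```text
t: 9.9
ee_pos: [0.4687, -0.0765, 0.0854]
tool_rot: [-0.399, 0.399, 0.584, -0.584]
ft_force: [1.3, 0.2, -2.7]
gripper_width: 0.016
t: 10.28
ee_pos: [0.4687, -0.0765, 0.0835]
tool_rot: [-0.399, 0.399, 0.584, -0.584]
ft_force: [1.4, 0.4, -2.3]
gripper_width: 0.0157
```

```bash
python3 -m inch '[[[0,1,0],0],[[0,0,0],0]]';python3 -m inch '[[[0,1,0],0],[[0,0,0],0]]'
```

```text
t: 10.52
ee_pos: [0.4689, -0.0765, 0.0833]
tool_rot: [-0.399, 0.399, 0.584, -0.584]
ft_force: [-1.9, 1.3, 8.1]
gripper_width: 0.0156
t: 10.78
ee_pos: [0.4691, -0.0765, 0.0833]
tool_rot: [-0.398, 0.399, 0.584, -0.584]
ft_force: [-4.7, 3.8, 18.9]
gripper_width: 0.0156
```

```bash
python3 -m inch '[[[0,-1.5,0],0],[[0,0,0],0],[[0,0,0],0],[[0,0,0],0],[[0,0,0],0],[[0,0,0],0]]' 0.7;python3 -m inch '[[[0,-10,0],0],[[0,-40,0],0],[[0,-60,0],0],[[0,-60,0],0],[[0,-60,0],0],[[0,0,0],0],[[0,0,0],0]]'; python3 - <<'E'
from h import *
snap("wrist",5);snap("side",5);im,d,K,P=snap("scene",5)
a=cv2.imread("pics/side5.png")[190:300,300:430];b=cv2.imread("pics/scene5.png")[110:220,280:410]
cv2.imwrite("pics/c5.png",np.hstack([cv2.resize(a,None,fx=3,fy=3),cv2.resize(b,None,fx=3,fy=3)]))
E
```

```text
t: 11.52
ee_pos: [0.4686, -0.0766, 0.083]
tool_rot: [0.399, -0.399, -0.584, 0.584]
ft_force: [0.4, 0.1, 0.6]
gripper_width: 0.0609
t: 12.4
ee_pos: [0.4682, -0.0764, 0.3134]
tool_rot: [-0.399, 0.399, 0.584, -0.583]
ft_force: [-0.5, 0.4, -1.2]
gripper_width: 0.0613
```

View pics/c5.png

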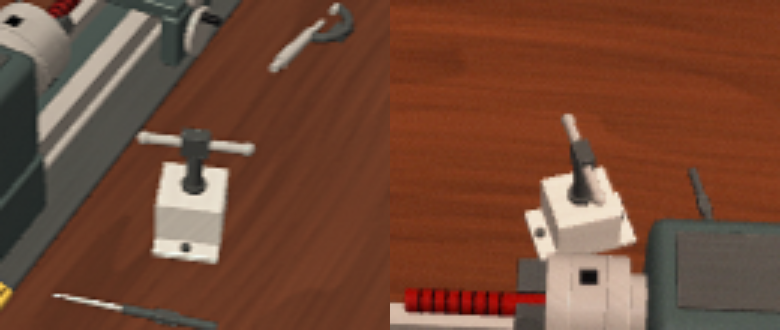

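View pics/wrist5.png

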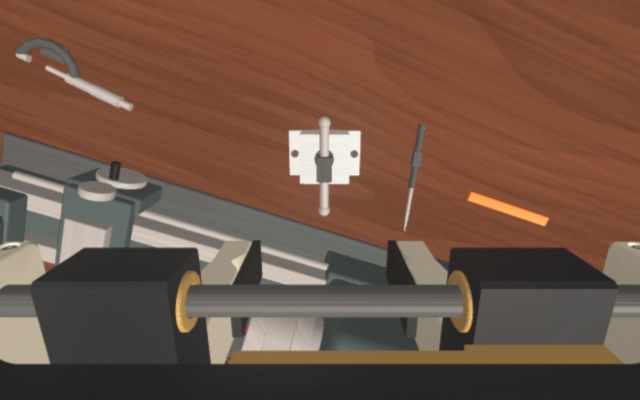

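```bash
python3 - <<'E'
from h import *
im,d,K,P=load("pics/wrist5.npz");W=cloud(d,K,P)
k=((W[...,2]>.085)&(W[...,2]<.125)).astype(np.uint8);k[235:]=0;k[:,:290]=0;k[:,350:]=0
h=(k>0)&(W[...,2]>.1105);print("hub top",h.sum(),np.median(W[h],0),"key",W[k>0].mean(0), "block z",np.median(W[(abs(W[...,2]-.05)<.006)][:,2]))
for f in ("wrist2","wrist3"):
    im,d,K,P=load(f"pics/{f}.npz");W=cloud(d,K,P)
    hsv=cv2.cvtColor(im,cv2.COLOR_RGB2HSV)
    y=(hsv[...,0]>20)&(hsv[...,0]<33)&(hsv[...,1]>130)&(hsv[...,2]>100);y[:,:520]=0;y[165:]=0
    a=np.radians(20);yaw=np.radians(2.4)
    L=np.array([np.cos(yaw),np.sin(yaw),0]);Y=np.array([-np.sin(yaw),np.cos(yaw),0]);Z=np.array([0,0,1.])
    ex=np.cos(a)*L+np.sin(a)*Z; ez=-np.sin(a)*L+np.cos(a)*Z
    q=W[y]; n=q@ez; med=np.median(n); t=abs(n-med)<.003
    A=np.c_[q[t][:,:2],np.ones(t.sum())];co=np.linalg.lstsq(A,q[t][:,2],rcond=None)[0]
    print(f,"plane",co,"tilt",np.degrees(np.arctan(np.hypot(*co[:2]))),"yaw",np.degrees(np.arctan2(co[1],co[0])),"n",med)
    top=np.zeros_like(y,np.uint8);top[y]=t
    # ray intersect plane ez.p = med+corr
    def hit(u,v,off): 
        o,r=ray(u,v,K,P);return o+r*((off-o@ez)/(r@ez))
    c=np.argwhere(top)
    for corr in (0,.0015):
        H=np.array([hit(u,v,med+corr) for v,u in c]); px=H@ex;py=H@Y
        print(corr,"px",np.percentile(px,[0,.5,99.5,100]).round(4),"py",np.percentile(py,[0,1,99,100]).round(4))
        p1,p2=np.percentile(px,[.3,99.7]);yc=np.mean(np.percentile(py,[1,99]))
        print("  len",p2-p1)
        far=p1+.122
        hp=ex*far+Y*yc+ez*(med+corr-.014);print("  hinge",hp.round(4),"lip",(hp-.108*ex+.007*ez).round(4),"start",(hp-.072*ex+(.006)*ez).round(4), "from far end",(ex*p2+Y*yc+ez*(med+corr-.014)).round(4))
        hl=hp-np.array([.652,-.062,0]);print("  lathe frame",hl@L,hl@Y)
E
```

```text
hub top 388 [ 0.46814551 -0.07856827  0.11229522] key [ 0.46580114 -0.07944621  0.10764626] block z 0.05208994929736388
wrist2 plane [ 0.36450463  0.02391468 -0.08502905] tilt 20.066657096022404 yaw 3.7537229870088584 n -0.07806679120481341
0 px [0.5203 0.5204 0.639  0.6392] py [0.1347 0.1367 0.1832 0.1842]
  len 0.1187358431500426
  hinge [0.6279 0.1864 0.1332] lip [0.5241 0.182  0.1028] start [0.5582 0.1834 0.1142] from far end [0.6248 0.1862 0.1321]
  lathe frame -0.013719296934643369 0.24915966976773396
0.0015 px [0.5211 0.5212 0.6393 0.6395] py [0.1337 0.1357 0.182  0.183 ]
  len 0.11823643201931089
  hinge [0.6281 0.1853 0.1349] lip [0.5243 0.181  0.1045] start [0.5585 0.1824 0.1159] from far end [0.6246 0.1852 0.1336]
  lathe frame -0.013492515292675597 0.24810597584650004
wrist3 plane [ 0.36381314  0.02309848 -0.08447939] tilt 20.029107625685448 yaw 3.632830161438526 n -0.07809766021016677
0 px [0.5204 0.5205 0.6395 0.6396] py [0.135  0.1367 0.1832 0.1844]
  len 0.1190477589194705
  hinge [0.628  0.1864 0.1332] lip [0.5242 0.1821 0.1028] start [0.5583 0.1835 0.1142] from far end [0.6252 0.1863 0.1322]
  lathe frame -0.013607450489041814 0.24923544819976842
0.0015 px [0.5212 0.5214 0.6397 0.6399] py [0.1339 0.1357 0.182  0.1831]
  len 0.11849905299124452
  hinge [0.6283 0.1853 0.1349] lip [0.5245 0.181  0.1045] start [0.5586 0.1824 0.1159] from far end [0.625  0.1852 0.1337]
  lathe frame -0.01335672426746864 0.24808104990567875
```

```bash
python3 -m inch '[[[0,0,0],0.158],[[0,0,0],0.158],[[51,0,-14],0],[[51,0,-14],0],[[51,0,-14],0],[[51,0,-14],0],[[50,0,-14],0],[[0,0,0],0],[[0,0,0],0],[[0,0,0],0]]' 0.8; python3 - <<'E'
from h import *
im,d,K,P=snap("wrist",6)
s=bot.get_state();M=R.from_quat(s["tool_rot"],scalar_first=True).as_matrix();print(s["t"],s["ee_pos"],"yaw",np.degrees(np.arctan2(-M[0,0],M[1,0])))
T=s["ee_pos"]
print("cam in tool",(M.T@(P[:3,3]-T)).round(4))
E
```

```text
t: 13.8
ee_pos: [0.5241, 0.18, 0.3129]
tool_rot: [0.486, -0.486, -0.513, 0.514]
ft_force: [0.6, -0.9, -0.4]
gripper_width: 0.0703
13.85 [0.52420613 0.17999169 0.31312866] yaw 3.136931640144086
cam in tool [-0.0013 -0.1563  0.0791]
```

View pics/wrist6.png

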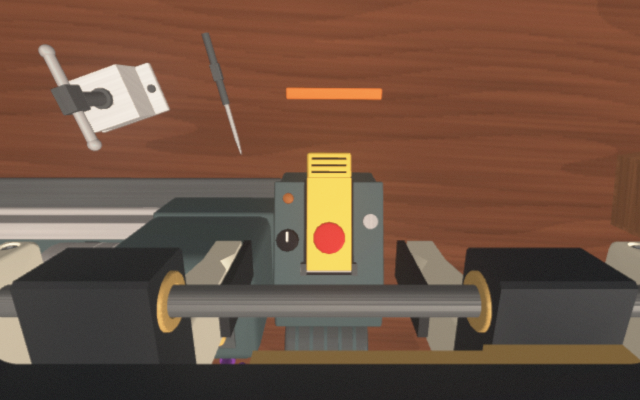

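The cover sits straight in this view: lip at rows 153–178, columns 307–351, red cap at (329,238), shellac at (334,94), and the key standing in the holder at (85,98).

```bash
python3 - <<'E'
from h import *
im,d,K,P=load("pics/wrist6.npz");W=cloud(d,K,P)
s=bot.get_state();M=R.from_quat(s["tool_rot"],scalar_first=True).as_matrix();T=s["ee_pos"]
hsv=cv2.cvtColor(im,cv2.COLOR_RGB2HSV)
y=(hsv[...,0]>20)&(hsv[...,0]<33)&(hsv[...,1]>130)&(hsv[...,2]>100);y[:,:280]=0;y[:,375:]=0;y[280:]=0;y[:145]=0
r=np.where(y.any(1))[0];print("rows",r.min(),r.max())
for v in (156,165,175,185,200,215,260,268):
    c=np.where(y[v])[0];z=np.median(W[v,c,2])
    a,b=[M.T@(plane(u,v,z+.0012,K,P)-T)*1e3 for u in (c.min()-.5,c.max()+.5)]
    print(v,c.min(),c.max(),"z",z.round(4),"tool x",a[0].round(1),b[0].round(1),"mid",((a+b)/2)[0].round(2),"z",a[2].round(1))
p=plane(329,152.5,.099,K,P);print("front edge",p)
t=(abs(W[...,2])<.01);t[:,:250]=0;t[150:]=0;print("table",np.median(W[t][:,2]))
E
```

```text
rows 154 269
156 308 349 z 0.1057 tool x -18.5 24.8 mid 3.16 z 13.3
165 308 349 z 0.1085 tool x -18.5 24.8 mid 3.18 z 4.4
175 309 350 z 0.1127 tool x -17.4 25.8 mid 4.21 z -5.2
185 308 350 z 0.116 tool x -18.4 25.8 mid 3.72 z -14.9
200 307 350 z 0.1217 tool x -19.3 25.8 mid 3.23 z -29.3
215 307 350 z 0.1266 tool x -19.2 25.8 mid 3.26 z -43.8
260 307 350 z 0.1422 tool x -19.0 25.7 mid 3.34 z -86.7
268 307 350 z 0.1451 tool x -19.0 25.7 mid 3.35 z -94.2
front edge [0.50838813 0.18287494 0.099     ]
table -0.0018148392869702101
```

```bash
python3 -m inch '[[[4,50,0],0],[[0,60,0],0],[[0,60,0],0],[[0,40,0],0],[[0,18,0],0],[[0,0,0],0],[[0,0,0],0]]'; python3 - <<'E'
from h import *
snap("side",7);snap("wrist",7);im,d,K,P=snap("scene",7)
a=cv2.imread("pics/side7.png")[200:360,200:360];b=cv2.imread("pics/wrist7.png")
cv2.imwrite("pics/c7.png",np.hstack([cv2.resize(a,(400,400)),cv2.resize(b[:,120:520],(400,400))]))
E
```

```text
t: 14.72
ee_pos: [0.5248, 0.1849, 0.0863]
tool_rot: [-0.486, 0.486, 0.514, -0.513]
ft_force: [-0.1, -0.1, 0.7]
gripper_width: 0.0701
```

View pics/c7.png

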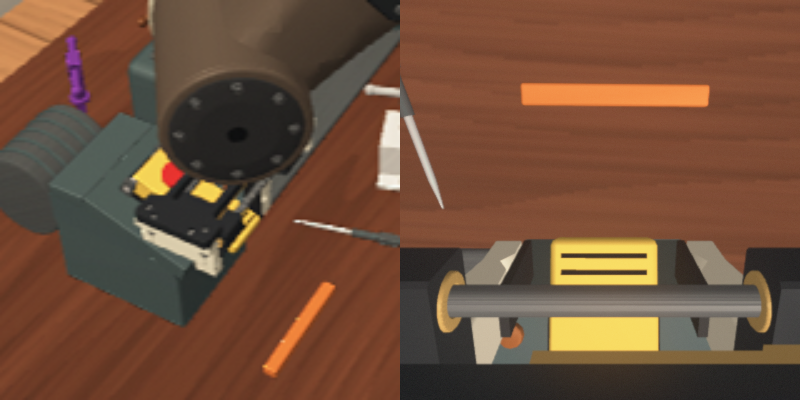

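```bash
python3 -m inch '[[[0,0,0],0],[[0,0,0],0],[[0,0,0],0],[[0,0,0],0],[[0,0,0],0]]' 0; python3 -m inch '[[[0,0,0],0],[[0,0,0],0]]'
```

```text
t: 15.5
ee_pos: [0.5241, 0.185, 0.0852]
tool_rot: [-0.486, 0.486, 0.514, -0.514]
ft_force: [-1.0, -0.1, 1.7]
gripper_width: 0.0457
t: 15.75
ee_pos: [0.5241, 0.185, 0.0851]
tool_rot: [0.486, -0.486, -0.514, 0.514]
ft_force: [-1.1, -0.1, 3.1]
gripper_width: 0.0456
```

```bash
python3 - <<'E'
import numpy as np
a=np.radians(20)
def f(t):
    px=-108*np.cos(t)+7*np.sin(t);pz=108*np.sin(t)+7*np.cos(t)
    return np.array([px*np.cos(a)-pz*np.sin(a),px*np.sin(a)+pz*np.cos(a)])
ts=np.r_[0,0.05,0.125:2.2:0.1]; 
for t0,t1 in zip(ts,ts[1:]):
    dd=(f(t1)-f(t0))*1e3; print(round(t1,3),"y %.1f z %.1f"%(-dd[1],-dd[0]), (f(t1)*1e3).round(1))
E
```

```text
0.05 y -5229.8 z 1387.6 [-105268.5  -25130.5]
0.125 y -7958.4 z 1587.1 [-106855.6  -17172.1]
0.225 y -10753.5 z 1180.5 [-108036.1   -6418.6]
0.325 y -10817.7 z 101.1 [-108137.2    4399.1]
0.425 y -10773.7 z -979.4 [-107157.8   15172.8]
0.525 y -10622.1 z -2050.1 [-105107.7   25795. ]
0.625 y -10364.4 z -3100.3 [-102007.4   36159.4]
0.725 y -10003.1 z -4119.5 [-97887.8  46162.4]
0.825 y -9541.9 z -5097.6 [-92790.2  55704.3]
0.925 y -8985.3 z -6024.7 [-86765.5  64689.6]
1.025 y -8338.9 z -6891.6 [-79873.9  73028.5]
1.125 y -7609.2 z -7689.7 [-72184.2  80637.7]
1.225 y -6803.5 z -8411.0 [-63773.2  87441.3]
1.325 y -5929.9 z -9048.2 [-54725.   93371.1]
1.425 y -4996.9 z -9595.0 [-45130.1  98368.1]
1.525 y -4014.1 z -10045.9 [-35084.2 102382.1]
1.625 y -2991.1 z -10396.4 [-24687.8 105373.2]
1.725 y -1938.2 z -10643.1 [-14044.7 107311.5]
1.825 y -866.0 z -10783.4 [ -3261.2 108177.5]
1.925 y 214.9 z -10816.0 [  7554.8 107962.6]
2.025 y 1293.6 z -10740.5 [ 18295.3 106669. ]
2.125 y 2359.4 z -10557.7 [ 28853.1 104309.6]
```

(The values print in µm; I divide by 1000 for mm.)

```bash
python3 -m inch '[[[0,-5.2,1.4],0],[[0,-8,1.6],0],[[0,-10.8,1.2],0],[[0,-10.8,0.1],0],[[0,-10.8,-1],0],[[0,0,0],0]]'; python3 -m inch '[[[0,-10.6,-2],0],[[0,-10.4,-3.1],0],[[0,-10,-4.1],0],[[0,-9.5,-5.1],0],[[0,-9,-6],0],[[0,0,0],0]]'; python3 - <<'E'
from h import *
snap("side",8);snap("wrist",8);im,d,K,P=snap("scene",8)
a=cv2.imread("pics/side8.png")[160:320,200:360];b=cv2.imread("pics/scene8.png")[100:260,360:520]
cv2.imwrite("pics/c8.png",np.hstack([cv2.resize(a,(400,400)),cv2.resize(b,(400,400))]))
E
```

```text
t: 16.5
ee_pos: [0.5209, 0.1848, 0.1316]
tool_rot: [-0.486, 0.486, 0.514, -0.513]
ft_force: [0.7, -0.2, -0.9]
gripper_width: 0.0457
t: 17.25
ee_pos: [0.5414, 0.1859, 0.1809]
tool_rot: [-0.486, 0.486, 0.514, -0.514]
ft_force: [-1.3, 0.3, 1.0]
gripper_width: 0.0454
```

View pics/c8.png

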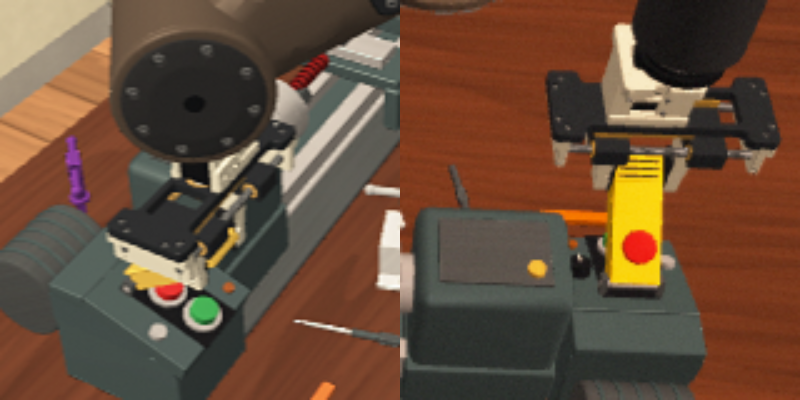

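The cover is following well, with both buttons now visible under it in the side view and only small forces. I'll continue the arc.

```bash
python3 -m inch '[[[0,-8.3,-6.9],0],[[0,-7.6,-7.7],0],[[0,-6.8,-8.4],0],[[0,-5.9,-9],0],[[0,-5,-9.6],0],[[0,0,0],0]]'; python3 -m inch '[[[0,-4,-10],0],[[0,-3,-10.4],0],[[0,-1.9,-10.6],0],[[0,-0.9,-10.8],0],[[0,0.2,-10.8],0],[[0,1.3,-10.7],0],[[0,2.4,-10.5],0],[[0,0,0],0],[[0,0,0],0]]'; python3 - <<'E'
from h import *
snap("side",9);snap("wrist",9);im,d,K,P=snap("scene",9)
a=cv2.imread("pics/side9.png")[160:320,200:360];b=cv2.imread("pics/scene9.png")[100:260,360:520]
cv2.imwrite("pics/c9.png",np.hstack([cv2.resize(a,(400,400)),cv2.resize(b,(400,400))]))
E
```

```text
t: 18.15
ee_pos: [0.5838, 0.1882, 0.2141]
tool_rot: [-0.486, 0.486, 0.514, -0.513]
ft_force: [0.1, -1.7, -2.6]
gripper_width: 0.0457
t: 19.27
ee_pos: [0.6575, 0.1922, 0.2202]
tool_rot: [-0.485, 0.486, 0.514, -0.513]
ft_force: [2.1, -4.0, -0.7]
gripper_width: 0.0457
```

View pics/c9.png

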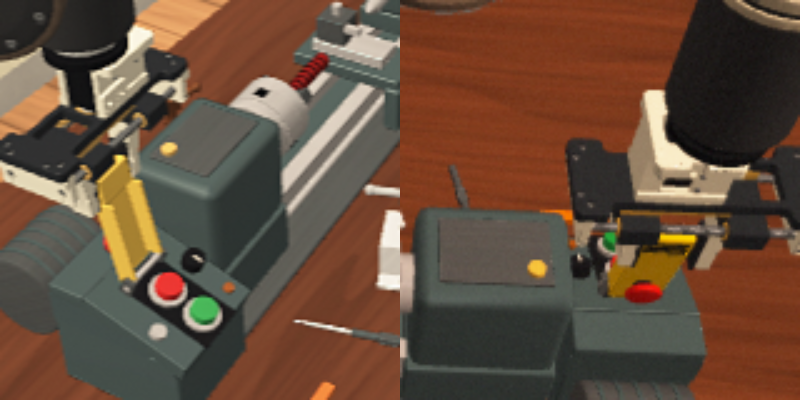

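```bash
python3 -m inch '[[[0,0,0],0],[[0,0,0],0],[[0,0,0],0],[[0,0,0],0],[[0,0,0],0],[[0,0,0],0],[[0,0,0],0]]' 0.8; python3 -m inch '[[[0,-40,0],0],[[0,-50,0],0],[[0,0,50],0],[[0,0,50],0],[[0,0,0],0],[[0,0,0],0],[[0,0,0],0]]' 0; python3 - <<'E'
from h import *
snap("side",10);snap("wrist",10);im,d,K,P=snap("scene",10)
s=bot.get_state();M=R.from_quat(s["tool_rot"],scalar_first=True).as_matrix();print(s["t"],s["ee_pos"],"yaw",np.degrees(np.arctan2(-M[0,0],M[1,0])))
a=cv2.imread("pics/side10.png")[160:320,200:360];b=cv2.imread("pics/scene10.png")[100:260,360:520]
cv2.imwrite("pics/c10.png",np.hstack([cv2.resize(a,(400,400)),cv2.resize(b,(400,400))]))
E
```

```text
t: 20.3
ee_pos: [0.6563, 0.1924, 0.2196]
tool_rot: [0.486, -0.486, -0.514, 0.514]
ft_force: [0.1, 0.3, 1.1]
gripper_width: 0.0699
t: 21.18
ee_pos: [0.5572, 0.1869, 0.3093]
tool_rot: [0.486, -0.486, -0.514, 0.514]
ft_force: [-0.5, -0.1, -0.8]
gripper_width: 0.0055
21.325 [0.55702864 0.18677919 0.30898972] yaw 3.1684652405016585
```

View pics/c10.png

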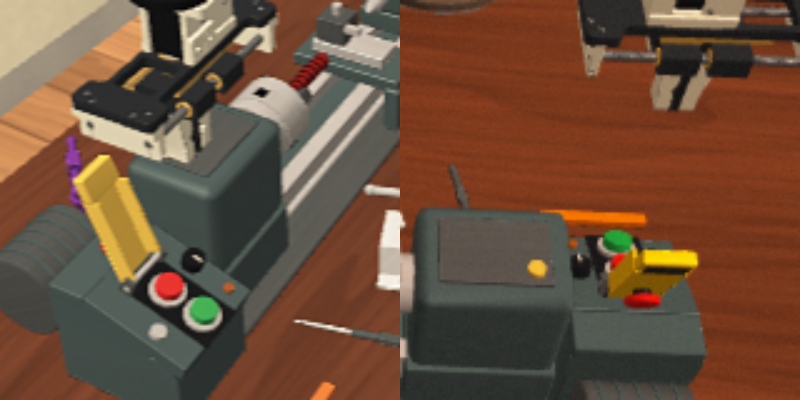

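View pics/wrist10.png

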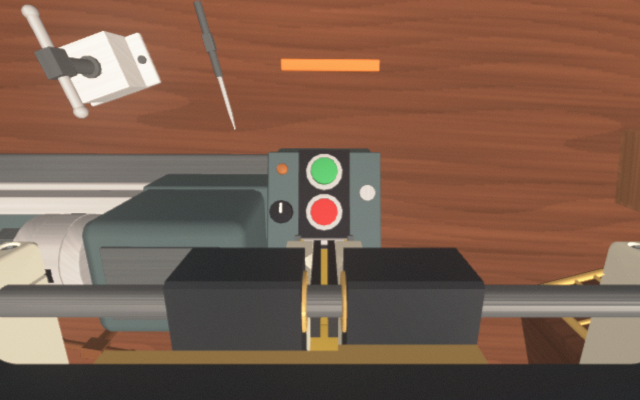

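The cover stays open on its stop, with green at (324,172) and red at (324,212). The gripper's body would be close to the headstock if I pressed with shut fingers, so I'll work out pressing with one open finger.

```bash
python3 - <<'E'
from h import *
im,d,K,P=load("pics/wrist10.npz");W=cloud(d,K,P)
s=bot.get_state();M=R.from_quat(s["tool_rot"],scalar_first=True).as_matrix();T=s["ee_pos"]
hsv=cv2.cvtColor(im,cv2.COLOR_RGB2HSV)
for n,m in (("green",(hsv[...,0]>45)&(hsv[...,0]<85)&(hsv[...,1]>90)),("red",((hsv[...,0]<6)|(hsv[...,0]>174))&(hsv[...,1]>170)&(hsv[...,2]>120))):
    m=m.copy();m[:150]=0;m[240:]=0;m[:,:290]=0;m[:,360:]=0
    v,u=np.nonzero(m);z=np.median(W[m][:,2]);p=plane((u.min()+u.max())/2,(v.min()+v.max())/2,z+.0015,K,P)
    print(n,m.sum(),u.min(),u.max(),v.min(),v.max(),p.round(4),"tool mm",(M.T@(p-T)*1e3).round(1), "W",np.median(W[m],0).round(4))
h=(W[...,2]>.19)&(W[...,2]<.205);h[250:]=0;q=W[h];L=np.radians(3.2)
print("headstock top: y max",np.percentile(q[:,1],99.5),"min x",np.percentile(q[:,0],.5),"z",np.median(q[:,2]))
im,d,K,P=load("pics/side10.npz");W=cloud(d,K,P)
hsv=cv2.cvtColor(im,cv2.COLOR_RGB2HSV)
y=(hsv[...,0]>18)&(hsv[...,0]<33)&(hsv[...,1]>120)&(hsv[...,2]>90);y[:210]=0;y[290:]=0;y[:,:225]=0;y[:,:]&=(np.arange(640)<270)
q=W[y];print("cover side",y.sum(),np.percentile(q,[1,99],axis=0).round(3))
for lo in (.15,.17,.19,.21,.23):
    w=q[(q[:,2]>lo)&(q[:,2]<lo+.02)]; 
    if len(w): print(lo,np.percentile(w[:,0],[5,50,95]).round(3))
E
```

```text
green 530 311 336 158 183 [0.5565 0.1848 0.1156] tool mm [ -1.9 193.4   0.5] W [0.5566 0.1849 0.1141]
red 475 312 336 200 223 [0.5952 0.1875 0.1297] tool mm [ -1.3 179.3 -38.3] W [0.5957 0.1871 0.1282]
headstock top: y max 0.11551722293796941 min x 0.5928847666692802 z 0.19302178773916945
cover side 901 [[0.622 0.156 0.12 ]
 [0.718 0.216 0.249]]
0.15 [0.624 0.64  0.648]
0.17 [0.632 0.648 0.655]
0.19 [0.638 0.655 0.663]
0.21 [0.644 0.658 0.665]
0.23 [0.658 0.663 0.674]
```

```bash
python3 -m inch '[[[27,0,2],0],[[27,0,1.5],0],[[0,0,0],0],[[0,0,0],0],[[0,0,0],0],[[0,0,0],0],[[0,0,0],0],[[0,0,0],0],[[0,0,0],0],[[0,0,0],0]]' 1; python3 -m inch '[[[0,50,0],0],[[0,60,0],0],[[0,50,0],0],[[0,14,0],0],[[0,0,0],0],[[0,0,0],0]]'; python3 - <<'E'
from h import *
snap("side",11);snap("wrist",11);im,d,K,P=snap("scene",11)
a=cv2.imread("pics/side11.png")[200:320,200:320];b=cv2.imread("pics/wrist11.png")[:,:400]
c=cv2.imread("pics/scene11.png")[150:250,400:500]
cv2.imwrite("pics/c11.png",np.hstack([cv2.resize(a,(265,265)),cv2.resize(b,(265,265)),cv2.resize(c,(265,265))]))
cv2.imwrite("pics/c11a.png",cv2.resize(a,(600,600)))
E
```

```text
t: 22.58
ee_pos: [0.5499, 0.2405, 0.3097]
tool_rot: [-0.486, 0.486, 0.514, -0.514]
ft_force: [0.3, 0.5, 0.3]
gripper_width: 0.0875
t: 23.32
ee_pos: [0.5513, 0.2414, 0.138]
tool_rot: [-0.485, 0.486, 0.515, -0.513]
ft_force: [0.9, -0.1, 0.8]
gripper_width: 0.0878
```

View pics/c11a.png

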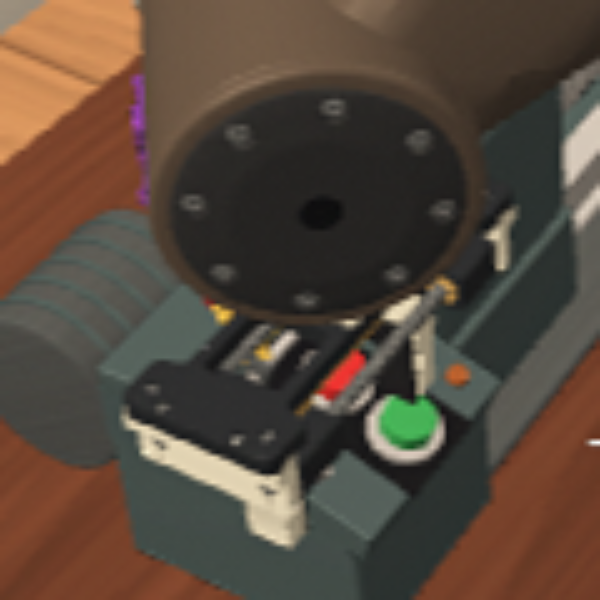

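View pics/wrist11.png

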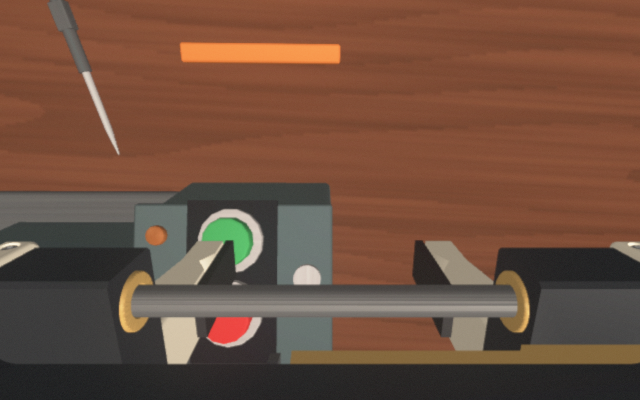

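View pics/scene11.png

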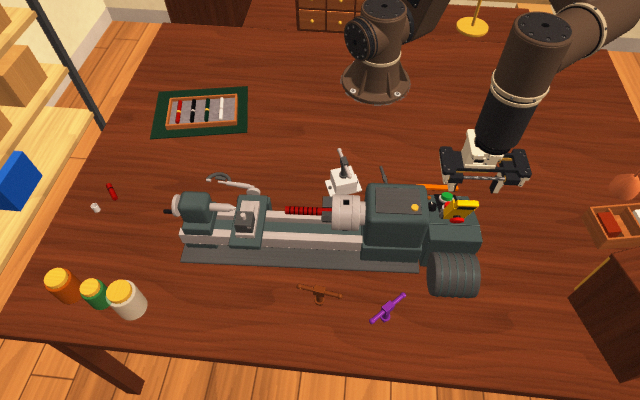

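```bash
python3 -m inch '[[[0,10,0],0],[[0,6,0],0],[[0,0,0],0]]'; python3 -m inch '[[[0,3,0],0],[[0,0,0],0]]'; python3 -m inch '[[[0,2,0],0],[[0,0,0],0]]'
```

```text
t: 23.85
ee_pos: [0.5495, 0.2401, 0.1188]
tool_rot: [0.486, -0.486, -0.513, 0.514]
ft_force: [-0.7, 1.0, 0.3]
gripper_width: 0.0875
t: 24.1
ee_pos: [0.5503, 0.2406, 0.1168]
tool_rot: [-0.486, 0.486, 0.514, -0.514]
ft_force: [0.8, -0.2, 1.9]
gripper_width: 0.0876
t: 24.35
ee_pos: [0.5504, 0.2407, 0.115]
tool_rot: [-0.486, 0.486, 0.514, -0.513]
ft_force: [1.2, -0.7, 3.8]
gripper_width: 0.0874
```

```bash
python3 - <<'E'
from h import *
s=bot.get_state();print(s["ee_pos"],s["ft_force"],s["ft_torque"])
snap("side",12);a=cv2.imread("pics/side12.png")[220:320,220:320];cv2.imwrite("pics/c12.png",cv2.resize(a,(600,600),interpolation=cv2.INTER_CUBIC))
E
```

```text
[0.55038967 0.24067909 0.11501195] [ 1.15956176 -0.71926406  3.77184235] [-0.2263771  -0.50601744  0.03090836]
```

View pics/c12.png

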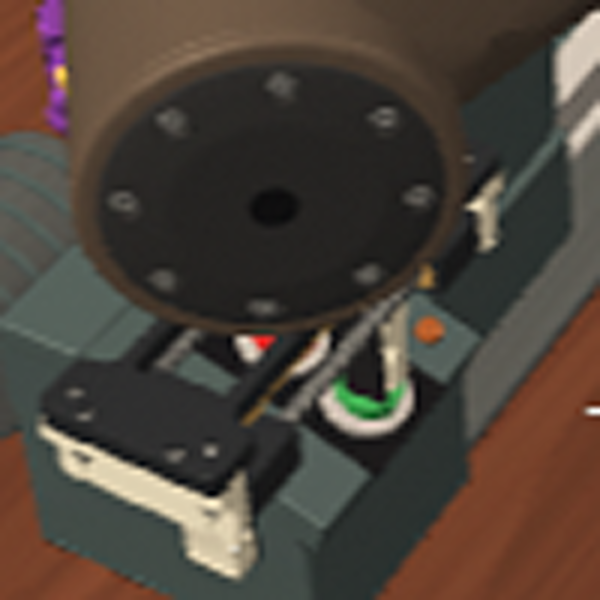

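The finger is on the green button at about (370,385), pushing it in, and well clear of the red one. I'll go on to the end stop.

```bash
python3 -m inch '[[[0,2,0],0],[[0,0,0],0]]'; python3 -m inch '[[[0,1.5,0],0],[[0,0,0],0]]';python3 -m inch '[[[0,1,0],0],[[0,0,0],0]]'
```

```text
t: 24.65
ee_pos: [0.5503, 0.2407, 0.1129]
tool_rot: [-0.486, 0.486, 0.514, -0.514]
ft_force: [1.8, 0.5, 3.8]
gripper_width: 0.0881
t: 24.9
ee_pos: [0.5504, 0.2408, 0.1115]
tool_rot: [-0.486, 0.486, 0.514, -0.513]
ft_force: [1.4, -0.5, 4.6]
gripper_width: 0.0875
t: 25.15
ee_pos: [0.5506, 0.2408, 0.1109]
tool_rot: [-0.485, 0.486, 0.514, -0.513]
ft_force: [1.1, 0.7, 6.9]
gripper_width: 0.0877
```

```bash
python3 -m inch '[[[0,1,0],0],[[0,0,0],0],[[0,0,0],0]]'
```

```text
t: 25.52
ee_pos: [0.5508, 0.2408, 0.1106]
tool_rot: [-0.485, 0.486, 0.515, -0.513]
ft_force: [-0.8, -0.4, 12.3]
gripper_width: 0.0876
```

The force rose to 12 N while the tool moved only 0.3 mm, so the button is hard against its end stop. Now I retreat and check.

```bash
python3 -m inch '[[[0,-5,0],0],[[0,-15,0],0],[[0,-50,0],0],[[0,-60,0],0],[[0,-60,0],0],[[0,0,0],0],[[0,0,0],0],[[0,0,0],0]]'; python3 - <<'E'
from h import *
snap("side",13);snap("wrist",13);snap("scene",13)
im,d,K,P=load("pics/wrist13.npz");W=cloud(d,K,P);hsv=cv2.cvtColor(im,cv2.COLOR_RGB2HSV)
m=(hsv[...,0]>45)&(hsv[...,0]<85)&(hsv[...,1]>90);m[280:]=0;m[:100]=0
print("green z",np.median(W[m],0),m.sum())
a=cv2.imread("pics/side13.png")[190:350,200:400];b=cv2.imread("pics/wrist13.png")
cv2.imwrite("pics/c13.png",np.hstack([cv2.resize(a,(400,320)),cv2.resize(b,(400,320))]))
E
```

```text
t: 26.52
ee_pos: [0.5492, 0.2401, 0.2978]
tool_rot: [0.486, -0.486, -0.513, 0.515]
ft_force: [0.3, -0.1, -0.1]
gripper_width: 0.0874
green z [0.55676392 0.18580396 0.11391448] 573
```

View pics/c13.png

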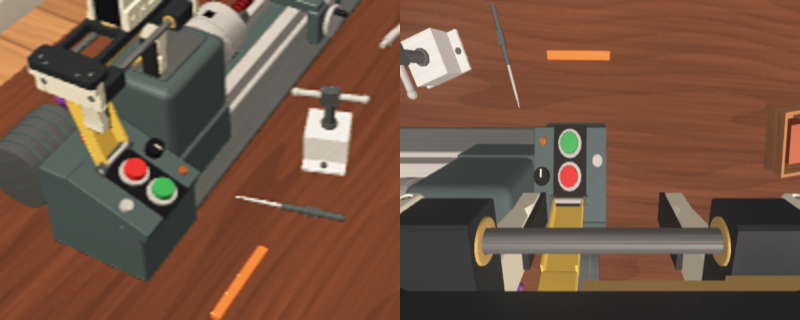

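```bash
python3 -m inch '[[[0,-30,40],0],[[0,-10,20],0],[[0,0,0],0],[[0,0,0],0]]'; python3 - <<'E'
from h import *
a=snap("side",14);b=load("pics/side0.npz")
for n,(y0,y1,x0,x1) in dict(mic=(185,220,380,425),scribe=(285,305,310,380),shellac=(310,355,300,340)).items():
    print(n,np.abs(a[0][y0:y1,x0:x1].astype(int)-b[0][y0:y1,x0:x1]).mean().round(2))
im,d,K,P=a;W=cloud(d,K,P)
k=(abs(W[...,0]-.469)<.03)&(abs(W[...,1]+.0775)<.03)&(W[...,2]>.108)&(W[...,2]<.125);print("key hub top",np.median(W[k],0),W[k][:,2].max())
hsv=cv2.cvtColor(im,cv2.COLOR_RGB2HSV);y=(hsv[...,0]>18)&(hsv[...,0]<33)&(hsv[...,1]>120)&(hsv[...,2]>90)
y&=(abs(W[...,1]-.19)<.04)&(W[...,2]>.12)&(W[...,0]>.6);print("cover",y.sum(),np.percentile(W[y],99,axis=0).round(3))
print(bot.get_state()["t"],bot.get_state()["ft_force"]); bot.sign_off()
E
```

```text
t: 27.18
ee_pos: [0.49, 0.2372, 0.3385]
tool_rot: [0.486, -0.486, -0.514, 0.514]
ft_force: [0.3, 0.3, -0.7]
gripper_width: 0.0875
mic 9.74
scribe 9.58
shellac 9.6
key hub top [ 0.46572116 -0.07329913  0.11235678] 0.11654604707906424
cover 858 [0.674 0.216 0.248]
27.225 [ 0.09545354  0.66891027 -0.16037971]
the job is handed in; nothing more can be done
```

The job was done in order and handed in at 27.2 s of the 67 s allowed; the sign-off gives no verdict.

**What I did**
- **Key:** I lifted it out of the chuck, turned it about 18.5° to line up with the holder, and lowered it until the collar seated. Force rose to 19 N with no further movement, and then I let go.
- **Cover:** I gripped the lip and carried it round its arc to about 2.1 rad. After release it stayed open by itself.
- **Start button:** I pressed it with one open finger, because the gripper body would have met the headstock with the fingers shut. It reached its end stop at 12 N and I held it there.

**Last checks**
- **Key:** The hub top read 112.3 mm from both the wrist and side cameras, and 114 mm is expected when home. The wrist camera reads 1 to 2 mm low on known heights, so I take it as home. The side camera put the key about 5 mm off in y from the wrist camera's reading. I put this down to seeing only one side of it; the seated collar agrees with the wrist camera.
- **Cover:** In the last side picture its top is at 248 mm, leaning back on its stop.
- **Start button:** It sprang back to 113.9 mm, against 114.1 mm before the press. The finger stayed clear of the red button.
- **Loose items:** The scribe and shellac look unmoved in the last pictures. A picture difference against the start gave about the same value (9.6 to 9.7) at the micrometer, scribe and shellac, so it looks like overall image noise. That does not prove stillness, but the robot never went near them.

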